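Open the extraction enclosure to its mark and start the fan

ROBOT

A 7-joint arm with a two-finger parallel gripper is mounted at the origin on the work surface. World frame = base frame: x ahead of the robot, y to its left, z up, the work surface at z = 0. Lengths are in m, angles in rad, forces in N, time in s.
With the tool pointing down it reaches from about 0.35 to 0.9 m from the base axis. Payload 19.9 kg.
Tool frame: the origin (TCP) lies on the centre line of the jaws, within the pads' length; the fingertips stand ahead of it and the grasp point (between the pads) lies 8 mm behind it (robot.nose_length is the z of the fingertips in the tool frame, in m); z points along the fingers, y is the direction in which the jaws open and shut (so a half turn about z gives the same grasp; the last joint's range is limited). The gripper opens to 85 mm and grips with 20 to 120 N. Pads are 22 mm wide; open, the fingers measure 114 mm over their backs; the gripper's body (76 mm by 85 mm) begins 54 mm behind the grasp point. The pads swing forward as they close: fully open they stand 13 mm farther back than shut.
Start: joints at [1.262, 0.417, -0.01, 1.614, 0.005, 1.111, -0.053], TCP at [0.165, -0.603, 0.242] pointing down, gripper open.
Joint ranges: [-2.81, 2.81], [-0.39, 2.02], [-1.27, 1.25], [0.06, 2.57], [-1.19, 4.33], [0.19, 2], [-2.82, 2.82]. Speed limits (rad/s): [1.89, 1.89, 2.39, 2.39, 3.01, 3.01, 3.01].

INTERFACE

Orientations are given as a unit quaternion [w, x, y, z].
In Python, from cell import robot gives the robot as it stands.
- The arm moves only by the shell command python3 -m jog 'ROWS' [FORCE]. ROWS is a JSON object of lists of equal length, an entry for each row: "rot": the turn, a rotation vector about the tool's x, y, z in degrees, a list of three; "xyz": the shift along the tool's x, y, z in cm, a list of three; "fingers": the closure, from 0 (fully open) to 1 (shut). A call has 1 to 8 rows; each row is the pose to reach, as a shift and turn from the pose commanded when the call began, along the tool's axes at that moment; what a row does not reach only later rows make up. A row lasts 1/10 s, in which the tool goes at most 50 mm and 8.59 degrees, less where a joint would pass 70% of its speed; a pose out of reach is approached as far as the arm can. A call with a gripper value outside its range is refused whole. The fingers move at their own pace and stop on an object; FORCE is the grip in N (left out, the last holds). Time passes only in rows, so rows that repeat a pose let the fingers close. It gives the time, the measured TCP pose, the force and the opening at its end, in the units of the state.
- robot.state(): the state, without advancing time (a new reading comes with each control period).
- robot.get_image(name): name is "scene" or "top" or "wrist"; returns the picture (480x640x3 uint8, red, green, blue); there is no depth.
- robot.camera_params(name): a dict with "fx", "fy", "cx", "cy" (pixels), "D" ([k1, k2, p1, p2, k3] as OpenCV has them; the pictures are not rectified), "xyz" and "rotation" of the camera in the world; the wrist camera has in their place "mount" (4x4, takes a point from camera to tool coordinates, whose origin is the TCP and whose axes are the flange's). Camera axes: x right, y down, z forward; pixel columns grow to the right and rows downward; lengths in m; the calibration is good to about 2 mm. A picture is of the moment at which its call begins: read the wrist's pose just before it. camera_params takes no time and is no camera call.
- robot.close_job(): hands the job in, once; it reports no verdict.
The state is a dict: "time_s": time; "q": joint angles; "joint_vel": joint speeds; "joint_efforts": joint torques, N m; "ee_pos": TCP position; "eef_rot": TCP orientation; "force": force on the tool from outside, world axes, zero at the start; "wrist_torque": the same for the moment, N m; "width": finger opening in m.
Only numpy, scipy, OpenCV 4.12 (cv2) and the standard library are available. Lean on these libraries where they do the work, as an engineer would, in place of code of your own. Each camera call takes 0.05 s, during which the arm holds its last target. There are 200 camera calls.

TASK

Get the sloping-front extraction enclosure ready for work: with the fingers beneath the lip of its counterweighted window, push the window up until the lip is level with the black pointer clip on the left-hand rail, and let it stay there. Then press the round button on the switch box at the enclosure's right-hand side all the way down to start the fan, and leave it released. Only push: do not pinch the lip between the fingers, do not shift the clip, and leave the cups, tray, jar, bottle and spatula where they are.

Things in the scene. Friction and masses are not known exactly. Their poses are not given: they have to be found in the camera images.
- hood: extraction enclosure fixed to the bench: white floor plate 370 x 460 x 20 mm, clear walls, 435 mm tall, two aluminium rails (30 deep, 22 wide, 520 long) at y = +-215 mm leaning back 40 deg from vertical. Origin: under the plate, 200 mm behind its front edge, mid-width; x towards its back, y left, z up. Grey switch box 120 x 100 mm, 70 mm tall, on its right, centred at (-140, -300) mm
- sash (a joint): travel in m of the clear window up the rails: 0 lowest, end stop 0.18; 100 mm of travel is 77 mm up and 64 mm along the enclosure's x. Counterweighted: it takes 2 to 6 N to slide either way and stays where it is left. The pane, 400 mm wide, 220 long, 6 thick, runs up the rails from the lip
- clip (a joint): place of the pointer clip along the left rail in m, on the scale of joint sash: the window is at the mark when the two values are equal. Set from 0.08 to 0.14; about 4 N would shift it
- lip_mid (a point): middle of the underside of the lip: a dark steel ledge 400 mm wide, 12 thick along the window's bottom edge, reaching 33 mm out of the pane's mid-plane towards the robot, square to it (outer edge tipped up 40 deg). 18 mm out of the mid-plane. z: up the rails; x: square to the pane, into the enclosure and 40 deg downwards; y: left. Open space below, 70 mm or more down to the enclosure's floor
- lip_left (a point): left-hand end of the lip, on its outer edge, half way up its 12 mm thickness; axes as lip_mid
- clip_point (a point): tip of the small black pointer clip (26 mm high, 34 mm wide) on the front of the left-hand rail; it points at the left end of the lip. Axes as lip_mid: the lip is at the mark when lip_left and this point have the same height along z.
- fan (a joint): travel of the fan button in m: 0 released, 0.006 fully down (about 5 N), springs back
- fan_top (a point): centre of the top of the round black fan button, 32 mm across, on top of the switch box at the enclosure's right-hand side; it is pressed straight down
- cup_a: blue plastic mounting cup, open top, 40 mm across, 42 mm tall, standing in front of the enclosure; origin at the centre of its underside; leave it alone
- cup_b: another such blue cup in front of the enclosure; origin at the centre of its underside; leave it alone
- cup_c: another such blue cup, standing inside the enclosure on its 20 mm thick floor; origin at the centre of its underside; leave it alone
- cup_d: another such blue cup inside the enclosure; origin at the centre of its underside; leave it alone
- tray: white open tray 90 x 90 x 18 mm on the bench; origin at the centre of its underside; leave it alone
- bottle: amber bottle, 64 mm across, 150 mm tall; origin at the centre of its underside; leave it alone
- jar: white jar, 60 mm across, 70 mm tall; origin at the centre of its underside; leave it alone
- spatula: flat spatula lying on the bench; origin at the centre of its underside; leave it alone

How it is judged:
On the way, in this order (a step that is already met when the one before it is completed fails the run):
1. the fingers push the window up from beneath its lip (contact force between the fingers and lip_under above 0.5 N and velocity of joint sash above 0.003 m/s), for 0.1 s.
2. the window stands still with the lip level with the pointer clip (z of lip_left in the frame of clip_point between -0.01 and 0.01 m and velocity of joint sash between -0.01 and 0.01 m/s), for 0.4 s.
3. the fan button is pressed down with the window at the mark (all of step 2 and value of joint fan above 0.0045 m), for 0.04 s.
At the end, for the whole second after the job is handed in: The lip's left end is level with the clip's point within 10 mm along the rail, the window is at rest, the clip is within 6 mm of where it was, and the fan button, having been pressed at least 4.5 mm down after the window reached the mark, is released (all of step 2 and distance of clip_point from where it was at the start of the episode below 0.006 m and value of joint fan below 0.001 m); the robot touches nothing.
It fails at once if the lip is pinched (fingers on its upper face and its underside at once) (contact force between the fingers and lip_under above 1 N and contact force between the fingers and lip_upper above 1 N).
It fails at once if the pointer clip is shifted by more than 6 mm (not (distance of clip_point from where it was at the start of the episode below 0.006 m)).
It fails at once if a bystander is lifted, knocked over or shifted by more than 20 mm (distance of any of cup_a, cup_b, cup_c, cup_d, tray, bottle, jar, spatula from where it was at the start of the episode above 0.02 m).
It also fails if it takes over 45 s, if anything falls off the work surface, if the arm or the gripper's body presses on something with over 40 N, if the wrist force passes 120 N, or if a joint passes its speed limit or range.

## Working session

There is one attempt and no reset: what is moved stays moved. The work goes in short steps, Python scripts to look and compute and a shell command to move; the robot and the scene stay as the last step left them, time stands still between calls to the robot, and variables do not carry over. Pictures are saved under pics/ and viewed, about 8 in all and at most 12, crops included, and the job is handed in when it is done.

```bash
ls; mkdir -p pics
python3 - <<'E'
from cell import robot
import cv2
s=robot.state();print(s['time_s'],s['ee_pos'],s['eef_rot'],s['width'],s['force'],robot.nose_length)
for n in("scene","top"):
    p=robot.camera_params(n);print(n,p)
    cv2.imwrite(f"pics/{n}0.png",robot.get_image(n)[:,:,::-1])
print(robot.camera_params("wrist"))
E
```

```text
pics
0.0 [ 0.16469398 -0.6025596   0.24166043] [-6.08558707e-04  9.91113531e-01  1.33017220e-01 -1.30412923e-04] 0.08557724274613056 [-0.06101078 -0.74725924  0.19188239] 0.011
scene {'fx': 580.1317979681764, 'fy': 580.1317979681764, 'cx': 322.7921879175297, 'cy': 244.06279178485633, 'D': array([-0.17686472,  0.        ,  0.        ,  0.        ,  0.        ]), 'xyz': array([ 1.07605293, -0.49359055,  1.02094091]), 'rotation': array([-0.30897632,  0.87775712,  0.34585241, -0.12025884])}
top {'fx': 480.14754709072747, 'fy': 480.14754709072747, 'cx': 318.4190908280435, 'cy': 238.34077533245, 'D': array([-0.11173726,  0.        ,  0.        ,  0.        ,  0.        ]), 'xyz': array([0.44861299, 0.04082363, 1.10720898]), 'rotation': array([ 0.04510407, -0.70165687,  0.71047849, -0.02938667])}
{'fx': 368.51016025862907, 'fy': 368.51016025862907, 'cx': 321.4214435781307, 'cy': 239.4054879341617, 'D': array([-0.057542,  0.      ,  0.      ,  0.      ,  0.      ]), 'mount': array([[ 3.67053834e-04, -9.44901542e-01, -3.27354458e-01,
         8.55410956e-02],
       [ 9.99999932e-01,  3.39478322e-04,  1.41376474e-04,
         2.43508905e-04],
       [-2.24571057e-05, -3.27354488e-01,  9.44901603e-01,
        -1.32209645e-01],
       [ 0.00000000e+00,  0.00000000e+00,  0.00000000e+00,
         1.00000000e+00]])}
```

View pics/scene0.png

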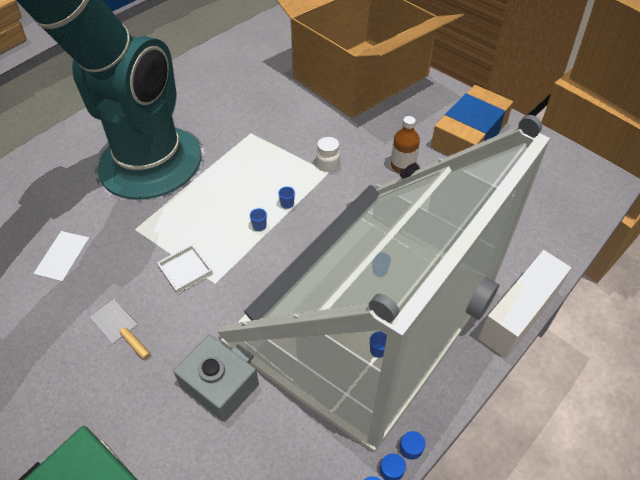

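View pics/top0.png

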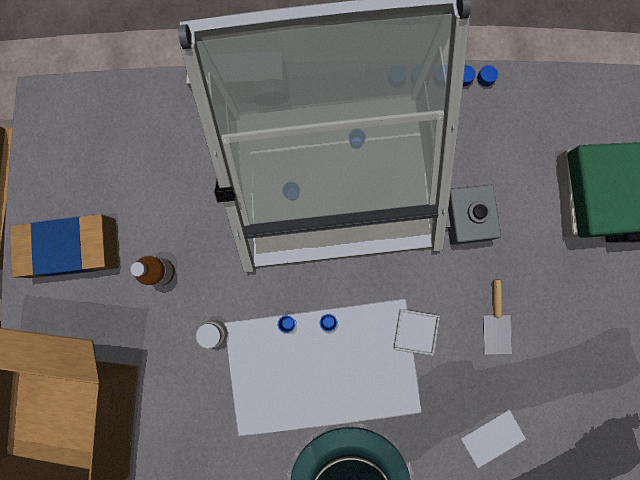

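Run:
```python
import cv2,numpy as np
t=cv2.imread("pics/top0.png");s=cv2.imread("pics/scene0.png")
a=cv2.resize(t[170:280,200:510],None,fx=2.58,fy=2.58,interpolation=cv2.INTER_CUBIC)[:,:800]
b=cv2.resize(s[150:345,225:435],None,fx=1.6,fy=1.6,interpolation=cv2.INTER_CUBIC)
c=cv2.resize(s[155:205,365:435],None,fx=6,fy=6,interpolation=cv2.INTER_CUBIC)
im=np.zeros((600,800,3),np.uint8);im[:a.shape[0],:a.shape[1]]=a
print(a.shape,b.shape,c.shape)
h=a.shape[0];im[h:h+b.shape[0],:b.shape[1]]=b;im[h:h+c.shape[0],b.shape[1]+20:b.shape[1]+20+c.shape[1]]=c[:, :800-b.shape[1]-20]
cv2.imwrite("pics/crop1.png",im)
```

```text
(284, 800, 3) (312, 336, 3) (300, 420, 3)
```

View pics/crop1.png

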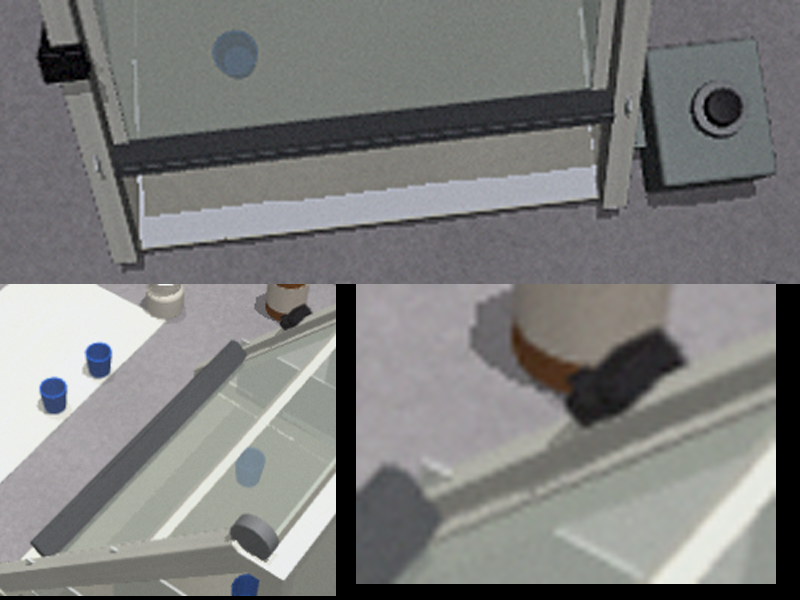

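```bash
cat > h.py <<'E'
import numpy as np,cv2
from scipy.spatial.transform import Rotation as R
from cell import robot
def ray(name,uv,pose=None):
    p=robot.camera_params(name)
    K=np.array([[p['fx'],0,p['cx']],[0,p['fy'],p['cy']],[0,0,1]])
    n=cv2.undistortPoints(np.array([[uv]],float),K,p['D'])[0,0]
    d=np.array([n[0],n[1],1])
    if name=='wrist':
        s=pose or robot.state();T=np.eye(4);q=np.array(s['eef_rot'])
        T[:3,:3]=R.from_quat(q[[1,2,3,0]]).as_matrix();T[:3,3]=s['ee_pos'];T=T@p['mount']
        o,M=T[:3,3],T[:3,:3]
    else: o=np.array(p['xyz']);M=R.from_quat(np.array(p['rotation'])[[1,2,3,0]]).as_matrix()
    d=M@d;return o,d/np.linalg.norm(d)
def onplane(r,n,c):
    n=np.array(n,float);return r[0]+r[1]*(c-n@r[0])/(n@r[1])
def atz(r,z):return onplane(r,[0,0,1],z)
def tri(*rs):
    A=sum(np.eye(3)-np.outer(d,d) for o,d in rs);b=sum((np.eye(3)-np.outer(d,d))@o for o,d in rs)
    x=np.linalg.solve(A,b);return x,[np.linalg.norm((np.eye(3)-np.outer(d,d))@(x-o))*1e3 for o,d in rs]
E
cat > m1.py <<'E'
from h import *
np.set_printoptions(precision=4,suppress=True)
ct=lambda x,y:(200+x/2.58,170+y/2.58)
cs=lambda x,y:(365+(x-356)/6,155+(y-284)/6)
cb=lambda x,y:(225+x/1.6,150+(y-284)/1.6)
a,b=[atz(ray('top',ct(*p)),.02) for p in((142,247),(597,198))]
print('front edge',a,b,np.degrees(np.arctan2(-(b-a)[0]*-1,-(b-a)[1])))
box=[atz(ray('top',ct(*p)),.07) for p in((643,54),(757,38),(776,173),(655,190))]
print(np.array(box),np.mean(box,0),[np.linalg.norm(box[i]-box[i-1]) for i in range(4)])
print('button tri',tri(ray('top',ct(722,107)),ray('scene',(210,367))))
print('lipL outer upper',tri(ray('top',ct(118,168)),ray('scene',cs(395,465))))
print('lipR outer upper',tri(ray('top',ct(612,112)),ray('scene',cb(33,545))))
print('clip',tri(ray('top',ct(64,62)),ray('scene',cs(625,375))))
E
python3 m1.py
```

```text
front edge [0.5031 0.2094 0.02  ] [ 0.541  -0.1925  0.02  ] 5.397234247030418
[[ 0.6596 -0.2261  0.07  ]
 [ 0.6727 -0.3262  0.07  ]
 [ 0.5559 -0.3363  0.07  ]
 [ 0.5429 -0.2314  0.07  ]] [ 0.6078 -0.28    0.07  ] [np.float64(0.1168315571872817), np.float64(0.1009348246219569), np.float64(0.11730566351554747), np.float64(0.10575125396736897)]
button tri (array([ 0.6109, -0.2872,  0.085 ]), [np.float64(0.3517830018618202), np.float64(0.35178300186165995)])
lipL outer upper (array([0.5612, 0.2117, 0.1396]), [np.float64(2.1090154117884157), np.float64(2.1090154117885067)])
lipR outer upper (array([ 0.5999, -0.1826,  0.1337]), [np.float64(0.07656272045970844), np.float64(0.07656272045993093)])
clip (array([0.6325, 0.2398, 0.2115]), [np.float64(1.768024141671395), np.float64(1.7680241416713955)])
```

```bash
cat >> h.py <<'E'
np.set_printoptions(precision=3,suppress=True)
YAW=np.radians(5.5);O=np.array([.7185,.032,0]);RH=R.from_euler('z',YAW).as_matrix()
u=np.array([np.sin(np.radians(40)),0,np.cos(np.radians(40))]);w=np.array([u[2],0,-u[0]])
def hood(p):return O+RH@np.array(p)
def inhood(p):return RH.T@(np.array(p)-O)
def TR():
    s=robot.state();q=np.array(s['eef_rot']);return np.array(s['ee_pos']),R.from_quat(q[[1,2,3,0]]).as_matrix(),s
TILT=RH@np.column_stack([u,[0,-1,0],w])
DOWN=RH@np.column_stack([[1,0,0],[0,-1,0],[0,0,-1]])
def go(p,M):
    x,A,s=TR();print('t',s['time_s'],'tcp',x,'hood',inhood(x),'F',np.array(s['force']),'w',s['width'])
    print('target',p,'xyz cm',A.T@(p-x)*100,'rot deg',np.degrees(R.from_matrix(A.T@M).as_rotvec()))
E
python3 -c "
from h import *
go(hood([-.26,0,.28]),TILT)"
```

```text
t 0.1 tcp [ 0.165 -0.603  0.242] hood [-0.612 -0.579  0.242] F [-0.501 -0.282  0.058] w 0.0856155077009196
target [0.46  0.007 0.28 ] xyz cm [ 44.53  -51.039  -3.776] rot deg [-4.326 49.886  9.131]
```

```bash
python3 -m jog '{"xyz":[[5,-6,-4],[10,-12,-4],[16,-18,-4],[22,-24,-4],[28,-30,-4],[33,-36,-4],[38,-43,-4],[44.5,-51,-4]],"rot":[[0,6,1],[0,12,2],[-1,18,3],[-2,25,5],[-3,32,6],[-3,38,7],[-4,45,8],[-4.3,49.9,9.1]],"fingers":[1,1,1,1,1,1,1,1]}' 20
python3 -c "
from h import *
go(hood([-.26,0,.28]),TILT)"
```

```text
time_s: 0.9
ee_pos: [0.3262, -0.2787, 0.2787]
eef_rot: [-0.017, 0.917, 0.051, 0.396]
force: [-0.7, -0.5, 0.7]
width: 0.0001
t 0.9 tcp [ 0.326 -0.279  0.279] hood [-0.42  -0.272  0.279] F [-0.662 -0.488  0.688] w 6.217123106813957e-05
target [0.46  0.007 0.28 ] xyz cm [ 11.45  -26.989  11.643] rot deg [-0.151  3.274  0.772]
```

```bash
python3 -m jog '{"xyz":[[11.4,-27,11.6],[11.4,-27,11.6],[11.4,-27,11.6],[11.4,-27,11.6],[11.4,-27,11.6],[11.4,-27,11.6],[11.4,-27,11.6],[11.4,-27,11.6]],"rot":[[-0.2,3.3,0.8],[-0.2,3.3,0.8],[-0.2,3.3,0.8],[-0.2,3.3,0.8],[-0.2,3.3,0.8],[-0.2,3.3,0.8],[-0.2,3.3,0.8],[-0.2,3.3,0.8]],"fingers":[1,1,1,1,1,1,1,1]}' 20
python3 -c "
from h import *
go(hood([-.26,0,.28]),TILT)
s=robot.state();print(s['q'],list(s['ee_pos']),list(s['eef_rot']))
cv2.imwrite('pics/wrist1.png',robot.get_image('wrist')[:,:,::-1])"
```

```text
time_s: 1.7
ee_pos: [0.3996, -0.137, 0.2801]
eef_rot: [-0.018, 0.907, 0.046, 0.419]
force: [0.3, -1.8, -0.3]
width: 0.0001
t 1.7 tcp [ 0.4   -0.137  0.28 ] hood [-0.334 -0.138  0.28 ] F [ 0.277 -1.795 -0.331] w 7.185480550994276e-05
target [0.46  0.007 0.28 ] xyz cm [  4.85  -13.751   5.569] rot deg [0.171 0.459 0.327]
[ 0.166 -0.303  0.371  2.533 -1.186  0.405  0.102] [np.float64(0.39957451014796885), np.float64(-0.13696385457135038), np.float64(0.2800961275816377)] [np.float64(-0.017548522308403994), np.float64(0.9068474616574498), np.float64(0.04551940232660044), np.float64(0.41862598421748815)]
```

View pics/wrist1.png

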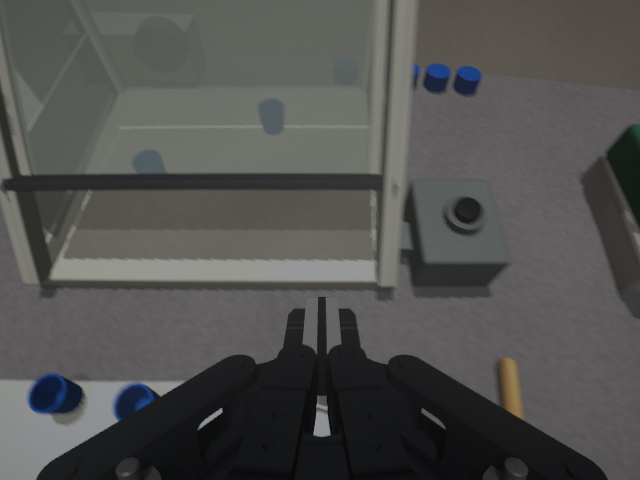

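```bash
python3 -c "
from h import *
go(hood([-.23,-.09,.14]),TILT)"
```

```text
t 1.75 tcp [ 0.401 -0.132  0.28 ] hood [-0.332 -0.133  0.28 ] F [ 1.851  2.558 -1.119] w 8.099647253850492e-05
target [ 0.498 -0.08   0.14 ] xyz cm [-3.979 -4.27  16.835] rot deg [-0.168  0.479  0.566]
```

```bash
python3 -m jog '{"xyz":[[-4,-4.3,16.8],[-4,-4.3,16.8],[-4,-4.3,16.8],[-4,-4.3,16.8],[-4,-4.3,16.8],[-4,-4.3,16.8],[-4,-4.3,16.8],[-4,-4.3,16.8]],"rot":[[-0.2,0.5,0.6],[-0.2,0.5,0.6],[-0.2,0.5,0.6],[-0.2,0.5,0.6],[-0.2,0.5,0.6],[-0.2,0.5,0.6],[-0.2,0.5,0.6],[-0.2,0.5,0.6]],"fingers":[1,1,1,1,1,1,1,1]}' 20
python3 -c "
from h import *
go(hood([-.1616,-.08,.0864]),TILT)
print(robot.state()['q'])"
```

```text
time_s: 2.55
ee_pos: [0.4145, -0.1168, 0.2411]
eef_rot: [-0.031, 0.913, 0.047, 0.404]
force: [-0.6, -0.0, -0.1]
width: -0.0001
t 2.55 tcp [ 0.415 -0.117  0.241] hood [-0.317 -0.119  0.241] F [-0.557 -0.002 -0.142] w -0.00011150809463464629
target [ 0.565 -0.063  0.086] xyz cm [-1.038 -3.397 21.975] rot deg [-1.302  2.224 -0.229]
[-0.461 -0.332  0.855  2.569 -1.192  0.189  0.111]
```

```bash
cat > kin.py <<'E'
from h import *
import itertools,json
from scipy.optimize import least_squares
Z=lambda a:R.from_euler('z',a).as_matrix()
Y=lambda a:R.from_euler('y',a).as_matrix()
V=lambda x,z:np.array([x,0,z])
def fk(q,P,s):
    h,a,b,c,e1,e2,e3,y1,y7=P
    M=Z(s[0]*q[0]+y1);p=V(0,h);M=M@Y(s[4]*q[1])@Z(s[1]*q[2]);p=p+M@V(e1,a)
    M=M@Y(s[5]*q[3])@Z(s[2]*q[4]);p=p+M@V(e2,b);M=M@Y(s[6]*q[5])@Z(s[3]*q[6]+y7);
    zc=M@V(0,c);return p+zc+ (M@Z(-y7-s[3]*q[6]))@V(e3,0),M
def qm(q):return R.from_quat(np.array(q)[[1,2,3,0]]).as_matrix()
D=[([1.262,.417,-.01,1.614,.005,1.111,-.053],[.16469398,-.6025596,.24166043],qm([-6.08558707e-04,9.91113531e-01,1.33017220e-01,-1.30412923e-04])),
([.166,-.303,.371,2.533,-1.186,.405,.102],[.39957,-.13696,.2801],qm([-.01755,.90685,.04552,.41863]))]
if __name__=='__main__':
    x,A,s=TR();D.append((s['q'],x,A))
    best=None
    for sg in itertools.product([1,-1],repeat=4):
     for ps in [(1,1,1)]:
      for y1 in(0,1.57,3.14,-1.57):
       for y7 in(0,1.57,3.14,-1.57):
        S=sg+ps
        def f(P):
            o=[]
            for q,p,M in D:
                pp,MM=fk(q,P,S);o+=list((pp-p)*3)+list((MM-M).ravel())
            return o
        r=least_squares(f,[.35,.4,.4,.3,0,0,0,y1,y7],max_nfev=40)
        if best is None or r.cost<best[0]:best=(r.cost,r.x,S)
    print(best);json.dump([list(best[1]),list(best[2])],open('kin.json','w'))
E
python3 kin.py
```

```text
(np.float64(0.0017944058081067987), array([ 0.25 ,  0.488,  0.454,  0.264,  0.044, -0.032,  0.034, -0.029,
        1.548]), (-1, -1, -1, -1, 1, 1, 1))
```

```bash
cat > ik.py <<'E'
from kin import *
P,S=json.load(open('kin.json'))
lo=np.array([-2.81,-.39,-1.27,.06,-1.19,.19,-2.82])+.06;hi=np.array([2.81,2.02,1.25,2.57,4.33,2,2.82])-.06
def ik(p,M,n=60,q0=None,reg=.02,seed=0):
    g=np.random.default_rng(seed);out=[]
    for i in range(n):
        q=g.uniform(lo,hi) if q0 is None else np.clip(q0,lo+1e-3,hi-1e-3)
        f=lambda q:np.r_[(fk(q,P,S)[0]-p)*5,(fk(q,P,S)[1]-M).ravel(), 0 if q0 is None else 0]
        r=least_squares(f,q,bounds=(lo,hi),max_nfev=60)
        if r.cost<1e-5: out.append(r.x)
    return out
def tilt(th,sgn=1,az=0):  # th: angle of tool z from straight down towards hood +x
    t=np.radians(th);z=np.array([np.sin(t),0,-np.cos(t)]);x=np.array([np.cos(t),0,np.sin(t)])*sgn
    return RH@Z(np.radians(az))@np.column_stack([x,np.cross(z,x),z])
if __name__=='__main__':
    lip=np.array([-.1352,0,.1178])
    for sgn in(1,-1):
     for th in(50,35,20):
      for y in(-.1,0,.1):
       res=[]
       for d in(-.041,-.011+.11):
        sol=ik(hood(lip+d*u+[0,y,0]),tilt(th,sgn),20);res.append(sol)
       print(sgn,th,y,[len(r) for r in res]);
       for r in res:
         for q in r[:3]:print('   ',q)
E
python3 ik.py
```

```text
1 50 -0.1 [8, 6]
    [0.109 0.453 0.144 2.383 3.708 0.622 1.262]
    [-0.73   0.975  1.182  2.355  3.941  1.15   0.511]
    [ 0.969  0.604 -0.83   2.39   3.091  0.484  2.149]
    [ 0.179  0.288 -0.004  2.161  4.118  0.276  0.787]
    [0.031 0.294 0.162 2.159 4.171 0.314 0.709]
    [-0.216  0.324  0.443  2.155  4.235  0.387  0.596]
1 50 0 [8, 8]
    [-0.404  0.468  0.423  2.437  3.474  0.645  1.2  ]
    [-1.003  0.925  1.177  2.42   3.821  0.975  0.459]
    [ 0.761  0.637 -0.894  2.436  2.76   0.664  2.292]
    [-0.38   0.275  0.378  2.209  3.783  0.25   0.916]
    [-1.016  0.587  1.187  2.192  4.201  0.581  0.258]
    [ 0.871  0.483 -1.08   2.203  2.222  0.366  2.747]
1 50 0.1 [10, 11]
    [-1.201  0.757  1.052  2.427  3.6    0.68   0.579]
    [-0.676  0.464  0.418  2.432  3.118  0.575  1.318]
    [-1.279  0.887  1.17   2.423  3.705  0.757  0.382]
    [-1.246  0.572  1.19   2.194  4.125  0.403  0.188]
    [ 0.312  0.329 -0.655  2.197  2.223  0.346  2.469]
    [-1.246  0.572  1.19   2.194  4.125  0.403  0.188]
1 35 -0.1 [0, 11]
    [ 0.383  0.298 -0.274  2.006 -0.284  0.266 -1.072]
  
[... 4278 characters left out ...]
463]
-1 20 0 [10, 10]
    [ 0.578  0.449 -0.73   2.165  0.799  0.377  0.912]
    [ 0.565  0.444 -0.714  2.165  0.781  0.372  0.927]
    [ 0.727  0.536 -0.924  2.163  1.022  0.465  0.73 ]
    [ 0.438  0.401 -0.611  1.861  0.375  0.623  1.308]
    [ 0.647  0.491 -0.898  1.859  0.62   0.683  1.117]
    [ 0.702  0.532 -0.985  1.859  0.705  0.713  1.055]
-1 20 0.1 [10, 10]
    [ 0.345  0.451 -0.707  2.157  0.918  0.424  0.602]
    [ 0.188  0.4   -0.517  2.158  0.73   0.364  0.759]
    [ 0.639  0.692 -1.121  2.151  1.301  0.683  0.331]
    [ 0.263  0.408 -0.618  1.854  0.48   0.648  1.057]
    [ 0.074  0.367 -0.378  1.855  0.311  0.616  1.19 ]
    [ 0.509  0.531 -0.966  1.852  0.77   0.744  0.84 ]
```

```bash
cat > sim.py <<'E'
from ik import *
LO=np.array([-2.81,-.39,-1.27,.06,-1.19,.19,-2.82]);HI=np.array([2.81,2.02,1.25,2.57,4.33,2,2.82])
VM=.07*np.array([1.89,1.89,2.39,2.39,3.01,3.01,3.01])
def step(q,p,M,reg=.03):
    x,A=fk(q,P,S)
    d=p-x;L=np.linalg.norm(d);rv=R.from_matrix(M@A.T).as_rotvec();a=np.linalg.norm(rv)
    k=min(1,.05/max(L,1e-9),np.radians(8.59)/max(a,1e-9));pt=x+d*k;Mt=R.from_rotvec(rv*k).as_matrix()@A
    f=lambda v:np.r_[(fk(v,P,S)[0]-pt)*5,(fk(v,P,S)[1]-Mt).ravel(),reg*(v-q)]
    l=np.maximum(LO,q-VM);h=np.minimum(HI,q+VM);bad=h-l<1e-4
    h=np.where(h-l<1e-3,l+1e-3,h)
    return least_squares(f,np.clip(q,l+1e-5,h-1e-5),bounds=(l,h),max_nfev=30).x
def run(q,p,M,n):
    for i in range(n):q=step(q,p,M)
    x,A=fk(q,P,S);print(q,'err mm',np.linalg.norm(x-p)*1e3,'deg',np.degrees(R.from_matrix(M@A.T).magnitude()));return q
E
python3 - <<'E'
from sim import *
q=np.array(D[0][0])
x,A=fk(q,P,S);print(x)
q=run(q,hood([-.26,0,.28]),TILT,16)
q=run(q,hood([-.23,-.09,.14]),TILT,8)
# plan from actual state
q=np.array(robot.state()['q'])
print('plan')
q=run(q,hood([-.25,-.05,.36]),tilt(0),10)
q=run(q,hood([-.25,-.05,.36]),RH@Z(np.pi/2)@RH.T@tilt(0),14)
q=run(q,hood([-.25,-.05,.36]),tilt(0,-1),14)
for th in(15,30,40,50):q=run(q,hood([-.22,0,.26]),tilt(th,-1),10)
E
```

```text
[ 0.177 -0.599  0.242]
[ 0.231 -0.286 -0.174  2.505 -1.19   0.19  -0.321] err mm 4.007179473990466 deg 1.3169038211047497
[ 0.527  0.082 -0.305  2.386 -1.19   0.19  -0.113] err mm 32.39209138348081 deg 13.593190296737514
plan
[ 0.189  0.052 -0.136  1.836  0.007  1.254 -1.417] err mm 2.712680329141952e-08 deg 9.917188759266976e-09
[ 0.234  0.053 -0.182  1.836  0.01   1.254  0.151] err mm 1.0966021054775557e-08 deg 5.1325090176761335e-09
[ 0.279  0.053 -0.23   1.836  0.013  1.254  1.719] err mm 1.1699257608621444e-08 deg 5.311257584232721e-09
[ 0.226  0.038 -0.272  2.089 -0.015  0.754  1.639] err mm 1.8475421711143703e-08 deg 7.4315797194888434e-09
[ 0.221 -0.076 -0.236  2.256 -0.166  0.443  1.787] err mm 2.900236989322731e-06 deg 1.6168207144670337e-06
[ 0.1   -0.129 -0.104  2.367 -0.407  0.226  2.031] err mm 1.402027909240758e-06 deg 7.463041705506879e-07
[ 0.412 -0.174 -0.368  2.425 -1.19   0.19   2.808] err mm 10.194392594915348 deg 3.64436066101289
```

```bash
cat >> sim.py <<'E'
def taz(th,az,sgn=-1,roll=0):
    a=np.radians(az);t=np.radians(th)
    return RH@Z(a)@Y(-t)@Z(-a)@RH.T@tilt(0,sgn)@Z(np.radians(roll))
E
python3 - <<'E'
from sim import *
q0=np.array(robot.state()['q'])
for side in(1,-1):
  for wp in([-.25,-.05,.36],[-.20,0,.40]):
    print('side',side,wp)
    q=run(q0,hood(wp),tilt(0),14)
    for k in(45,90,135,180):q=run(q,hood(wp),RH@Z(np.radians(k))@RH.T@tilt(0),6)
    for th in(20,40,50):q=run(q,hood(wp),taz(th,side*80),8)
    for az in(60,40,20,0):q=run(q,hood(np.array(wp)*.6+.4*np.array([-.23,0,.2])),taz(50,side*az),8)
    q=run(q,hood([-.22,0,.13]),tilt(50,-1),8)
    q=run(q,hood([-.1616,0,.0864]),tilt(50,-1),8)
    q=run(q,hood(np.array([-.1352,0,.1178])+u*.1),tilt(50,-1),8)
E
```

```text
side 1 [-0.25, -0.05, 0.36]
[ 0.189  0.052 -0.136  1.836  0.007  1.254 -1.417] err mm 2.712680329141952e-08 deg 9.917188759266976e-09
[ 0.211  0.053 -0.159  1.836  0.009  1.254 -0.633] err mm 0.0028459757388517664 deg 0.0012254377394748021
[ 0.234  0.053 -0.182  1.836  0.01   1.254  0.151] err mm 0.0028590827567285997 deg 0.0012269603509183478
[ 0.256  0.053 -0.206  1.836  0.011  1.254  0.935] err mm 0.0028726277332365383 deg 0.0012280382273664753
[ 0.279  0.053 -0.23   1.836  0.013  1.254  1.719] err mm 0.0028880698856852817 deg 0.001229271728336013
[ 0.389  0.081 -0.17   1.842 -0.343  1.297  1.999] err mm 8.847722600770747e-09 deg 3.969330648477308e-09
[ 0.492  0.156 -0.139  1.864 -0.649  1.407  2.229] err mm 3.7731795614708538e-06 deg 1.8631004627100063e-06
[ 0.539  0.207 -0.138  1.879 -0.78   1.477  2.323] err mm 1.3264051838152863e-06 deg 6.492257384299523e-07
[ 0.549  0.145 -0.146  2.116 -0.973  1.143  2.628] err mm 8.192951833541461e-08 deg 3.285707738524934e-08
[ 0.686  0.005 -0.294  2.258 -1.132  0.906  2.82 ] err mm 1.5441092118183102 deg 0.6430593233435495
[-0.372 -0.191  
[... 4586 characters left out ...]
7  1.059  0.603] err mm 1.4155655467861995e-07 deg 5.410405453914375e-08
[ 0.031 -0.072 -0.382  2.261  1.15   0.708  0.484] err mm 3.829456752492206e-07 deg 1.4594520318714266e-07
[ 0.045 -0.197 -0.241  2.354  1.067  0.324  0.541] err mm 1.5285171980815924e-05 deg 5.869431254164152e-06
[-0.803 -0.307  0.668  2.378  0.872  0.19   0.81 ] err mm 0.04169301637310594 deg 0.014447612029365864
[-1.367 -0.087  1.25   2.553  2.488  0.19  -0.876] err mm 59.92324659127742 deg 7.2439157729364805
[-0.546  0.508  0.584  2.436  3.549  0.676 -2.066] err mm 4.184573153264464e-05 deg 2.038496681424536e-05
[-0.437  0.282  0.442  2.206  3.834  0.26  -2.287] err mm 7.300432937475926e-07 deg 3.854733991097388e-07
```

Run:
```python
from sim import *
q0=np.array(robot.state()['q'])
wp=[-.25,-.05,.36]
for y in(-.05,.05):
 print(y)
 q=run(q0,hood(wp),taz(0,0,1),14)
 q=run(q,hood(wp),taz(0,0,1,-90),12);q=run(q,hood(wp),taz(0,0),12)
 q=run(q,hood(wp),taz(40,-80),8)
 q=run(q,hood([-.25,y,.25]),taz(50,-70),8)
 q=run(q,hood([-.25,y,.16]),taz(50,-60),8)
 q=run(q,hood([-.22,y,.12]),taz(50,-40),8)
 for az in(-20,0):
  q=run(q,hood([-.2,y,.09]),taz(50,az),8)
 q=run(q,hood([-.1616,y,.0864]),tilt(50,-1),8)
 q=run(q,hood(np.array([-.1352,y,.1178])+u*.1),tilt(50,-1),8)
```

```text
-0.05
[ 0.189  0.052 -0.136  1.836  0.007  1.254 -1.417] err mm 2.71267045166287e-08 deg 9.91711668494289e-09
[ 0.234  0.053 -0.182  1.836  0.01   1.254  0.151] err mm 8.649674090916973e-06 deg 3.880859887892958e-06
[ 0.279  0.053 -0.23   1.836  0.013  1.254  1.719] err mm 8.939379754292982e-06 deg 3.935941676379454e-06
[ 0.093  0.039 -0.377  1.994  0.77   1.219  1.072] err mm 4.306753117437792e-08 deg 1.7902796900462895e-08
[-0.16   0.156 -0.201  2.237  1.141  1.032  0.544] err mm 9.892726929231118e-08 deg 3.875774416600623e-08
[-0.403  0.274  0.072  2.377  1.431  0.808  0.113] err mm 9.630072121259156e-06 deg 3.56611384812449e-06
[-0.225  0.331 -0.012  2.461  2.033  0.672 -0.482] err mm 3.5585035066260896e-06 deg 1.2655521180249334e-06
[ 0.177  0.419 -0.266  2.501  2.676  0.692 -0.981] err mm 6.807968479288404e-08 deg 2.891038887198267e-08
[ 0.56   0.437 -0.462  2.507  3.271  0.601 -1.387] err mm 1.5661597780869332e-06 deg 5.981658338286978e-07
[ 0.518  0.472 -0.45   2.422  3.234  0.554 -1.368] err mm 2.865642797548638e-07 deg 1.2638342509779901e-07
[ 0.343  0.274 -0.306  2.193  3.
[... 545 characters left out ...]
.441] err mm 1.631083673824094e-07 deg 6.162358714944094e-08
[-0.251  0.354 -0.356  2.296  1.307  1.048  0.062] err mm 2.152002345476361e-07 deg 7.587820166300595e-08
[-0.259  0.383 -0.265  2.399  1.745  0.842 -0.387] err mm 2.3714997683610775e-07 deg 8.395746964266177e-08
[ 0.033  0.461 -0.43   2.475  2.313  0.807 -0.843] err mm 8.397392726890241e-07 deg 3.165543458890821e-07
[ 0.363  0.466 -0.582  2.528  2.841  0.702 -1.195] err mm 3.852821028809019e-07 deg 1.6693782781715165e-07
[ 0.342  0.498 -0.561  2.441  2.821  0.65  -1.16 ] err mm 1.420303600331206e-07 deg 6.629686561411212e-08
[ 0.238  0.277 -0.438  2.211  2.593  0.234 -1.007] err mm 2.5043755757043627e-05 deg 1.3747227298116608e-05
```

Run:
```python
from sim import *
for uv in((287,323),(328,322)):print('cup',atz(ray('top',uv),.042),inhood(atz(ray('top',uv),.042)))
q=np.array([.093,.039,-.377,1.994,.77,1.219,1.072]);y=.03
q=run(q,hood([-.25,y,.25]),taz(50,-70),8)
q=run(q,hood([-.25,y,.16]),taz(50,-60),8)
q=run(q,hood([-.22,y,.12]),taz(50,-40),8)
q=run(q,hood([-.2,y,.09]),taz(50,-20),8)
q=run(q,hood([-.1616,y,.0864]),taz(50,-20),8)
for d in(0,.04,.08,.11):q=run(q,hood(np.array([-.1352,y,.1178])+u*(d-.011)),taz(50,-20),8)
print('now');go(hood([-.25,-.05,.36]),taz(0,0,1))
```

```text
cup [0.375 0.135 0.042] [-0.332  0.136  0.042]
cup [0.376 0.045 0.042] [-0.339  0.046  0.042]
[-0.232  0.214 -0.319  2.179  1.066  1.168  0.466] err mm 8.684382756835919e-08 deg 3.350870268575078e-08
[-0.268  0.333 -0.287  2.317  1.328  1.002  0.074] err mm 2.8276247017514596e-07 deg 1.0062551603711033e-07
[-0.265  0.367 -0.203  2.416  1.793  0.801 -0.402] err mm 4.451386609230728e-07 deg 1.576977656517298e-07
[ 0.058  0.448 -0.394  2.486  2.381  0.781 -0.869] err mm 1.0161604139359648e-06 deg 3.894730990341895e-07
[ 0.052  0.481 -0.374  2.398  2.359  0.74  -0.814] err mm 3.298837176425031e-07 deg 1.3467046573157542e-07
[ 0.046  0.428 -0.363  2.354  2.285  0.662 -0.731] err mm 1.042307368450321e-06 deg 4.398686810053674e-07
[ 0.034  0.371 -0.342  2.29   2.164  0.573 -0.596] err mm 3.1213983987205207e-06 deg 1.3611152268896304e-06
[ 0.021  0.33  -0.321  2.22   2.014  0.503 -0.431] err mm 7.206807211183644e-06 deg 3.1952989702502474e-06
[ 0.015  0.309 -0.309  2.162  1.881  0.466 -0.285] err mm 9.197599107597544e-06 deg 4.114128368670143e-06
now
t 2.55 tcp [ 0.415 -0.117  0.241] hood [-0.317 -0.119  0.241] F [-0.557 -0.002 -0.142] w -0.00011150809463464629
target [ 0.474 -0.042  0.36 ] xyz cm [13.271 -7.015 -2.882] rot deg [ -1.314 -47.774   0.353]
```

```bash
python3 -m jog '{"xyz":[[13.3,-7,-2.9],[13.3,-7,-2.9],[13.3,-7,-2.9],[13.3,-7,-2.9],[13.3,-7,-2.9],[13.3,-7,-2.9],[13.3,-7,-2.9],[13.3,-7,-2.9]],"rot":[[0,-6,0],[-0.5,-12,0],[-0.7,-18,0],[-0.8,-24,0],[-1,-30,0],[-1,-36,0],[-1,-42,0],[-1.3,-47.8,0.4]],"fingers":[1,1,1,1,1,1,1,1]}' 20
python3 -c "
from sim import *
print(robot.state()['q'])
go(hood([-.25,-.05,.36]),taz(0,0,1))"
```

```text
time_s: 3.35
ee_pos: [0.4751, -0.0424, 0.3628]
eef_rot: [-0.02, 0.984, 0.059, 0.166]
force: [-0.2, 0.5, -1.0]
width: 0.0002
[ 0.34  -0.125 -0.237  2.005 -0.151  0.938 -1.282]
t 3.35 tcp [ 0.475 -0.042  0.363] hood [-0.249 -0.051  0.363] F [-0.238  0.527 -1.033] w 0.00016037626738524532
target [ 0.474 -0.042  0.36 ] xyz cm [-0.148 -0.07   0.247] rot deg [ -1.421 -19.255   1.308]
```

```bash
python3 -m jog '{"xyz":[[0,0,0],[0,0,0],[0,0,0],[0,0,0]],"rot":[[-0.5,-8,0],[-1,-16,1],[-1.4,-19.3,1.3],[-1.4,-19.3,1.3]],"fingers":[1,1,1,1]}'
python3 -m jog '{"xyz":[[0,0,0],[0,0,0],[0,0,0],[0,0,0],[0,0,0],[0,0,0],[0,0,0],[0,0,0]],"rot":[[0,0,-8],[0,0,-16],[0,0,-24],[0,0,-32],[0,0,-40],[0,0,-48],[0,0,-56],[0,0,-64]],"fingers":[1,1,1,1,1,1,1,1]}'
python3 -m jog '{"xyz":[[0,0,0],[0,0,0],[0,0,0],[0,0,0],[0,0,0],[0,0,0],[0,0,0],[0,0,0]],"rot":[[0,0,-8],[0,0,-16],[0,0,-24],[0,0,-32],[0,0,-40],[0,0,-48],[0,0,-56],[0,0,-64]],"fingers":[1,1,1,1,1,1,1,1]}'
python3 -c "
from sim import *
print(robot.state()['q'])
go(hood([-.25,-.05,.36]),taz(40,-80))"
```

```text
time_s: 3.75
ee_pos: [0.4753, -0.0419, 0.3594]
eef_rot: [-0.003, 0.999, 0.05, -0.001]
force: [-0.6, -1.0, -0.3]
width: 0.0001
time_s: 4.55
ee_pos: [0.4741, -0.0422, 0.3603]
eef_rot: [-0.001, 0.819, 0.574, 0.003]
force: [-0.2, -1.0, -0.9]
width: -0.0003
time_s: 5.35
ee_pos: [0.4741, -0.0421, 0.3603]
eef_rot: [0.0, 0.391, 0.921, 0.003]
force: [0.2, 0.5, -0.8]
width: 0.0001
[ 0.379  0.06  -0.368  1.801  0.018  1.282  0.776]
t 5.35 tcp [ 0.474 -0.042  0.36 ] hood [-0.25 -0.05  0.36] F [ 0.183  0.498 -0.78 ] w 7.215449959864757e-05
target [ 0.474 -0.042  0.36 ] xyz cm [0.004 0.054 0.029] rot deg [ 33.87  -24.08  -49.381]
```

```bash
python3 -m jog '{"xyz":[[0,0,0],[0,0,0],[0,0,0],[0,0,0],[0,0,0],[0,0,0],[0,0,0],[0,0,0]],"rot":[[4.2,-3,-6.2],[8.5,-6,-12.3],[12.7,-9,-18.5],[17,-12,-24.7],[21.2,-15,-31],[25.4,-18,-37],[29.6,-21,-43.2],[33.9,-24,-49.4]],"fingers":[1,1,1,1,1,1,1,1]}'
python3 -c "
from sim import *
print(robot.state()['q'])
go(hood([-.25,-.02,.25]),taz(50,-70))"
```

```text
time_s: 6.15
ee_pos: [0.4741, -0.0419, 0.3603]
eef_rot: [0.074, -0.046, 0.938, -0.335]
force: [-0.4, -0.5, 0.2]
width: -0.0004
[ 0.138  0.068 -0.551  1.958  0.752  1.334  0.99 ]
t 6.15 tcp [ 0.474 -0.042  0.36 ] hood [-0.25 -0.05  0.36] F [-0.404 -0.538  0.194] w -0.0004421689623046987
target [ 0.472 -0.012  0.25 ] xyz cm [1.035 9.33  6.526] rot deg [ 7.673 -9.568  3.049]
```

Following the simulated path; q5 is rising as planned.

```bash
python3 -m jog '{"xyz":[[0.3,3,2],[0.6,6,4],[1,9.3,6.5],[1,9.3,6.5]],"rot":[[2.5,-3.2,1],[5,-6.4,2],[7.7,-9.6,3],[7.7,-9.6,3]],"fingers":[1,1,1,1]}'
python3 -c "
from sim import *
print(robot.state()['q'])
go(hood([-.25,-.02,.16]),taz(50,-60))"
```

```text
time_s: 6.55
ee_pos: [0.4696, -0.0113, 0.2457]
eef_rot: [0.161, -0.044, 0.906, -0.389]
force: [-0.8, -1.1, 0.6]
width: -0.0001
[-0.01   0.244 -0.6    2.177  1.071  1.259  0.432]
t 6.55 tcp [ 0.47  -0.011  0.246] hood [-0.252 -0.019  0.246] F [-0.777 -1.058  0.586] w -0.00014608466401030406
target [ 0.472 -0.012  0.16 ] xyz cm [2.031 6.136 5.63 ] rot deg [-3.135 -7.232  3.666]
```

```bash
python3 -m jog '{"xyz":[[1,3,2.8],[2,6.1,5.6],[2,6.1,5.6]],"rot":[[-1.5,-3.6,1.8],[-3.1,-7.2,3.7],[-3.1,-7.2,3.7]],"fingers":[1,1,1]}'
python3 -c "
from sim import *
print(robot.state()['q'])
go(hood([-.22,-.02,.13]),taz(50,-40))
go(hood([-.2,-.02,.10]),taz(50,-20))"
```

```text
time_s: 6.85
ee_pos: [0.4728, -0.0138, 0.1628]
eef_rot: [0.228, -0.042, 0.905, -0.356]
force: [-1.2, 0.5, 0.6]
width: 0.0001
[-0.044  0.367 -0.561  2.311  1.332  1.119  0.067]
t 6.85 tcp [ 0.473 -0.014  0.163] hood [-0.249 -0.022  0.163] F [-1.154  0.481  0.637] w 0.00011224524893248627
target [ 0.501 -0.009  0.13 ] xyz cm [-1.42   2.782  3.074] rot deg [ -9.957 -11.884   6.883]
t 6.85 tcp [ 0.473 -0.014  0.163] hood [-0.249 -0.022  0.163] F [-1.154  0.481  0.637] w 0.00011224524893248627
target [ 0.521 -0.007  0.1  ] xyz cm [-2.095  5.088  5.762] rot deg [-23.468 -19.713  13.189]
```

```bash
python3 -m jog '{"xyz":[[-0.7,1.4,1.5],[-1.4,2.8,3.1],[-1.7,3.9,4.4],[-2.1,5.1,5.8],[-2.1,5.1,5.8],[-2.1,5.1,5.8]],"rot":[[-5,-6,3.4],[-10,-11.9,6.9],[-17,-16,10],[-23.5,-19.7,13.2],[-23.5,-19.7,13.2],[-23.5,-19.7,13.2]],"fingers":[1,1,1,1,1,1]}'
python3 -c "
from sim import *
print(robot.state()['q'])
go(hood([-.1616,-.02,.0864]),taz(50,-20))
cv2.imwrite('pics/wrist2.png',robot.get_image('wrist')[:,:,::-1])
cv2.imwrite('pics/scene2.png',robot.get_image('scene')[:,:,::-1])"
```

```text
time_s: 7.45
ee_pos: [0.526, -0.0086, 0.105]
eef_rot: [0.408, -0.043, 0.903, -0.128]
force: [-0.5, -0.5, -0.2]
width: -0.0002
[ 0.221  0.453 -0.523  2.489  2.364  0.812 -0.781]
t 7.45 tcp [ 0.526 -0.009  0.105] hood [-0.195 -0.022  0.105] F [-0.477 -0.533 -0.214] w -0.00016562646952495916
target [ 0.56  -0.003  0.086] xyz cm [-0.972  1.08   3.587] rot deg [-0.309  0.552  0.041]
```

View pics/wrist2.png

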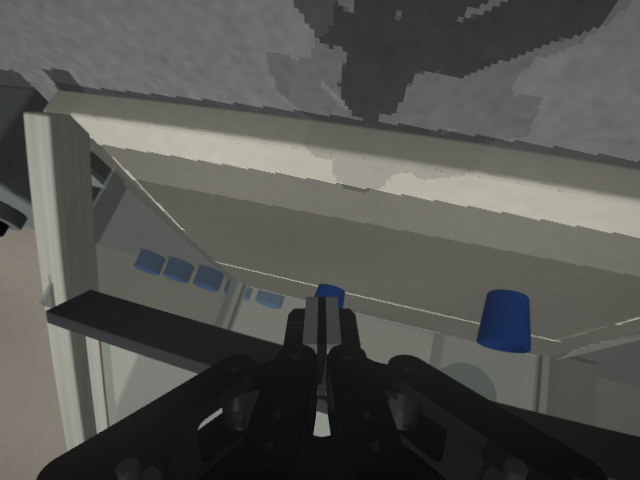

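```bash
python3 -m jog '{"xyz":[[-0.5,0.5,1.8],[-1,1.1,3.6],[-1,1.1,3.6]],"rot":[[0,0,0],[0,0.5,0],[0,0.5,0]],"fingers":[1,1,1]}'
python3 -c "
from sim import *
go(hood([-.1616,-.02,.0864]),taz(50,-20))
x,A,s=TR();print('u in tool',A.T@RH@u, 'w',A.T@RH@w)"
```

```text
time_s: 7.85
ee_pos: [0.5609, 0.0008, 0.0855]
eef_rot: [0.403, -0.043, 0.905, -0.127]
force: [-0.7, 0.2, 1.7]
width: -0.0001
t 7.85 tcp [0.561 0.001 0.086] hood [-0.16  -0.016  0.086] F [-0.655  0.218  1.71 ] w -5.4124866322191365e-05
target [ 0.56  -0.003  0.086] xyz cm [ 0.1   -0.431 -0.072] rot deg [-0.215 -0.046  0.022]
u in tool [-0.991 -0.127 -0.03 ] w [-0.063  0.26   0.964]
```

```bash
python3 -m jog '{"xyz":[[-0.5,-0.06,0],[-1,-0.13,0],[-1.5,-0.2,0],[-2,-0.25,0],[-2.5,-0.3,-0.05],[-3,-0.4,-0.1],[-3.5,-0.45,-0.1],[-4,-0.5,-0.1]],"rot":[[0,0,0],[0,0,0],[0,0,0],[0,0,0],[0,0,0],[0,0,0],[0,0,0],[0,0,0]],"fingers":[1,1,1,1,1,1,1,1]}'
python3 -c "
from sim import *
go(hood([-.1616,-.02,.0864]),taz(50,-20))
cv2.imwrite('pics/scene3.png',robot.get_image('scene')[:,:,::-1])
cv2.imwrite('pics/top3.png',robot.get_image('top')[:,:,::-1])
a=cv2.imread('pics/top3.png')[150:290,180:520];b=cv2.imread('pics/scene3.png')[130:360,200:440]
im=np.zeros((600,800,3),np.uint8);im[:308,:748]=cv2.resize(a,(748,308));im[310:540,:240]=b
b=cv2.resize(cv2.imread('pics/scene3.png')[150:220,345:435],(360,280));im[310:590,260:620]=b
cv2.imwrite('pics/c3.png',im)"
```

```text
time_s: 8.65
ee_pos: [0.5837, 0.0029, 0.1146]
eef_rot: [0.402, -0.043, 0.906, -0.125]
force: [-4.4, -1.7, -2.1]
width: -0.0001
t 8.65 tcp [0.584 0.003 0.115] hood [-0.137 -0.016  0.115] F [-4.398 -1.749 -2.141] w -0.00012496602955237117
target [ 0.56  -0.003  0.086] xyz cm [3.759 0.07  0.156] rot deg [ 0.04  -0.232 -0.056]
```

View pics/c3.png

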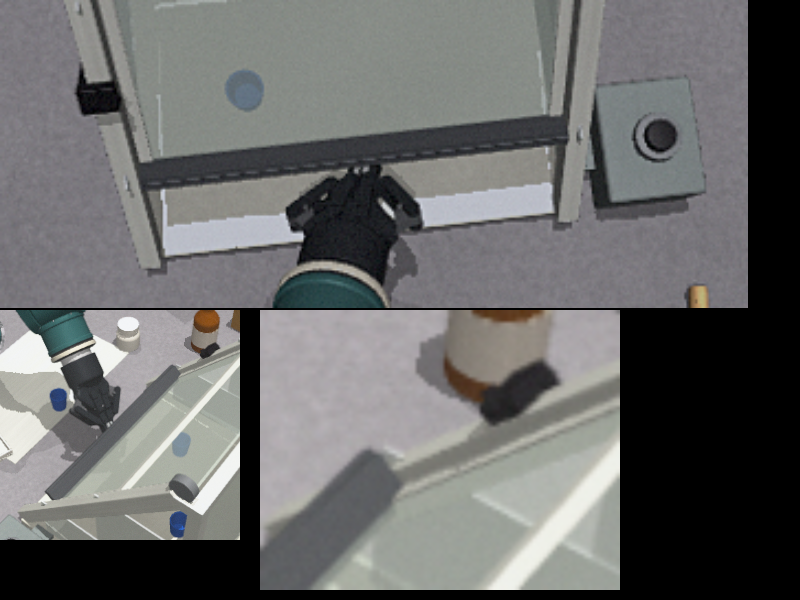

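```bash
python3 -m jog '{"xyz":[[-0.8,-0.1,0],[-1.6,-0.2,0],[-2.4,-0.3,-0.1],[-3.2,-0.4,-0.1],[-4,-0.5,-0.1],[-4.8,-0.6,-0.1],[-5.6,-0.7,-0.2],[-6.4,-0.8,-0.2]],"rot":[[0,0,0],[0,0,0],[0,0,0],[0,0,0],[0,0,0],[0,0,0],[0,0,0],[0,0,0]],"fingers":[1,1,1,1,1,1,1,1]}'
cat > look.py <<'E'
import sys
from sim import *
n=sys.argv[1]
go(hood([-.1352,-.02,.1178]+u*.099),taz(50,-20));x=inhood(TR()[0])-np.array([-.1352,0,.1178]);print('u',x@u+.011,'w',x@w,robot.state()['q'])
t=robot.get_image('top')[:,:,::-1];s=robot.get_image('scene')[:,:,::-1]
cv2.imwrite(f'pics/top{n}.png',t);cv2.imwrite(f'pics/scene{n}.png',s)
im=np.zeros((600,800,3),np.uint8)
im[:300,:400]=cv2.resize(t[165:225,200:280],(400,300),interpolation=cv2.INTER_CUBIC)
im[:300,400:]=cv2.resize(s[140:200,360:440],(400,300),interpolation=cv2.INTER_CUBIC)
im[300:,:400]=cv2.resize(t[100:325,180:480],(400,300));im[300:,400:]=cv2.resize(s[100:355,170:510],(400,300))
cv2.imwrite(f'pics/c{n}.png',im)
E
python3 look.py 4
```

```text
time_s: 9.55
ee_pos: [0.6257, 0.0072, 0.1645]
eef_rot: [0.402, -0.043, 0.906, -0.125]
force: [-4.9, -1.1, -1.7]
width: 0.0001
t 9.55 tcp [0.626 0.007 0.165] hood [-0.095 -0.016  0.165] F [-4.885 -1.138 -1.671] w 0.00012062501341189871
target [0.649 0.005 0.194] xyz cm [-3.633 -0.9   -0.102] rot deg [ 0.045 -0.164 -0.057]
u 0.07281424780883482 w 0.0009559844905082486 [ 0.161  0.382 -0.444  2.248  2.095  0.573 -0.468]
```

View pics/c4.png

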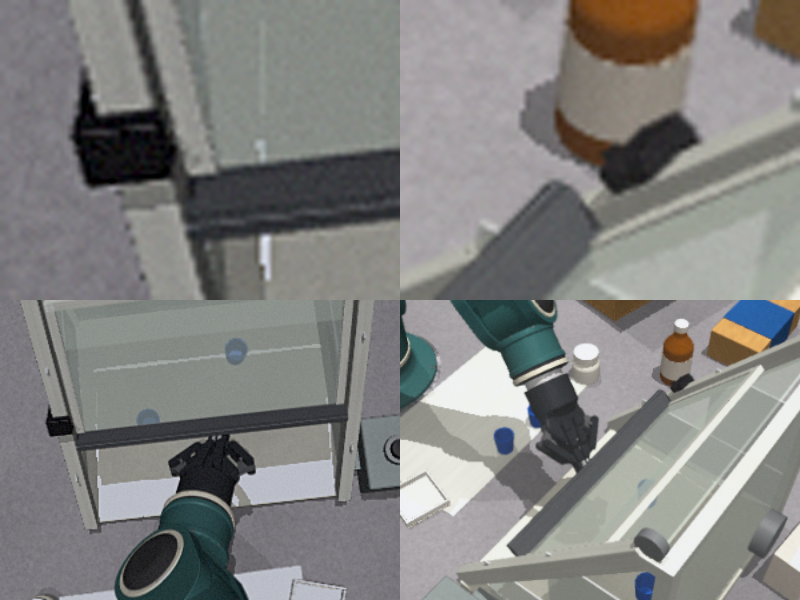

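Run:
```python
import cv2,numpy as np
t=cv2.imread('pics/top4.png');s=cv2.imread('pics/scene4.png')
im=np.hstack([cv2.resize(t[178:218,210:250],(400,400),interpolation=cv2.INTER_CUBIC),cv2.resize(s[155:195,382:422],(400,400),interpolation=cv2.INTER_CUBIC)])
im=np.clip(im.astype(float)*1.6,0,255).astype(np.uint8)
for k in range(0,800,50):cv2.line(im,(k,0),(k,4 if k%100 else 10),(0,0,255),1)
for k in range(0,400,50):cv2.line(im,(0,k),(10,k),(0,0,255),1)
cv2.imwrite('pics/z4.png',im)
```

```text
(no output)
```

View pics/z4.png

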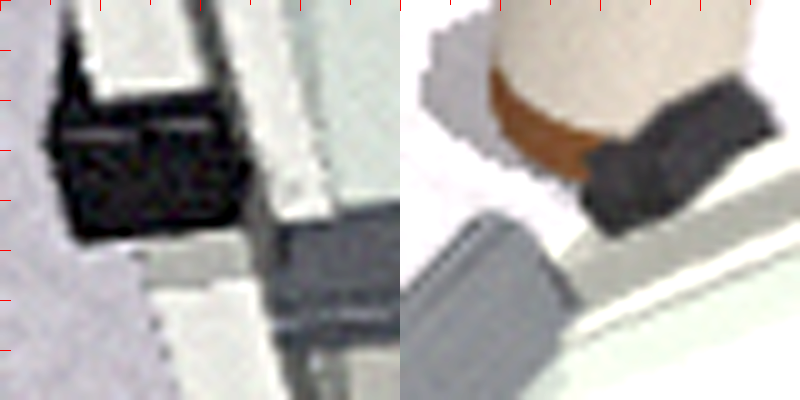

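Run:
```python
from h import *
T=lambda x,y:ray('top',(210+x/10-.45+0,178+y/10-.45));C=lambda x,y:ray('scene',(382+(x-400)/10-.45,155+y/10-.45))
def rep(n,x):
    h=inhood(x);print(n,h,'u',h@u,'w',h@w)
for n,a,b in(('lip outer upper',(275,318),(495,212)),('clip tip',(250,168),(592,185)),('clip tip b',(250,168),(600,165)),('clip tip c',(250,168),(605,210)),('clip front top right',(238,126),(640,135))):
    x,e=tri(T(*a),C(*b));rep(n+str(np.round(e,1)),x)
# plane approach: ray with fixed w plane
n=RH@w
for wv in(-.215,-.21,-.205,-.2):
    c=wv+n@O
    for nm,a in(('lipmid',(275,335)),('lip upper',(275,318)),('clip tip',(250,168))):rep(f'{nm} w={wv}',onplane(T(*a),n,c))
```

```text
lip outer upper[0.6 0.6] [-0.095  0.197  0.193] u 0.08621311301066345 w -0.19685165052080006
clip tip[0.7 0.7] [-0.072  0.194  0.217] u 0.12030108073590155 w -0.19449983311336777
clip tip b[0.6 0.6] [-0.072  0.194  0.222] u 0.12405042880178085 w -0.19784338726615258
clip tip c[0. 0.] [-0.07   0.195  0.21 ] u 0.11609675079703458 w -0.188226734317994
clip front top right[1.6 1.6] [-0.065  0.194  0.234] u 0.13703346846301617 w -0.20025572808306935
lipmid w=-0.215 [-0.103  0.193  0.212] u 0.09639723209435383 w -0.21499999999999997
lip upper w=-0.215 [-0.1    0.192  0.215] u 0.1005424218063087 w -0.21500000000000008
clip tip w=-0.215 [-0.077  0.19   0.243] u 0.13670278427958787 w -0.215
lipmid w=-0.21 [-0.102  0.194  0.206] u 0.09226786249999558 w -0.21000000000000002
lip upper w=-0.21 [-0.099  0.193  0.209] u 0.0964425828336343 w -0.21000000000000016
clip tip w=-0.21 [-0.075  0.191  0.237] u 0.13286055426050797 w -0.20999999999999994
lipmid w=-0.205 [-0.1    0.195  0.199] u 0.08813849290563712 w -0.20500000000000002
lip upper w=-0.205 [-0.098  0.194  0.203] u 0.09234274386095975 w -0.20500000000000004
clip tip w=-0.205 [-0.074  0.192  0.231] u 0.12901832424142806 w -0.2049999999999999
lipmid w=-0.2 [-0.099  0.196  0.193] u 0.08400912331127873 w -0.20000000000000007
lip upper w=-0.2 [-0.096  0.196  0.196] u 0.08824290488828529 w -0.2000000000000002
clip tip w=-0.2 [-0.073  0.193  0.224] u 0.1251760942223483 w -0.2
```

```bash
python3 -m jog '{"xyz":[[-0.7,-0.1,0],[-1.4,-0.2,0],[-2,-0.25,0],[-2.6,-0.35,-0.1],[-3.1,-0.4,-0.1],[-3.5,-0.45,-0.1],[-3.7,-0.5,-0.1],[-3.7,-0.5,-0.1]],"rot":[[0,0,0],[0,0,0],[0,0,0],[0,0,0],[0,0,0],[0,0,0],[0,0,0],[0,0,0]],"fingers":[1,1,1,1,1,1,1,1]}'
python3 look.py 5
python3 - <<'E'
import cv2,numpy as np
t=cv2.imread('pics/top5.png');s=cv2.imread('pics/scene5.png')
im=np.hstack([cv2.resize(t[168:208,210:250],(400,400),interpolation=cv2.INTER_CUBIC),cv2.resize(s[145:185,387:427],(400,400),interpolation=cv2.INTER_CUBIC)])
im=np.clip(im.astype(float)*1.8,0,255).astype(np.uint8)
for k in range(0,800,50):cv2.line(im,(k,0),(k,4 if k%100 else 10),(0,0,255),1)
for k in range(0,400,50):cv2.line(im,(0,k),(10,k),(0,0,255),1)
im=np.vstack([im,cv2.imread('pics/c5.png')[300:550]])[:600]
cv2.imwrite('pics/z5.png',im)
E
```

```text
time_s: 10.45
ee_pos: [0.6497, 0.0093, 0.193]
eef_rot: [0.403, -0.043, 0.906, -0.125]
force: [-1.5, 1.1, 0.5]
width: 0.0002
t 10.45 tcp [0.65  0.009 0.193] hood [-0.071 -0.016  0.193] F [-1.474  1.112  0.484] w 0.00015474414415866808
target [0.649 0.005 0.194] xyz cm [ 0.059 -0.41  -0.005] rot deg [ 0.04  -0.12  -0.056]
u 0.11006437396362632 w 0.0011366091472712406 [ 0.141  0.35  -0.414  2.183  1.966  0.515 -0.328]
```

View pics/z5.png

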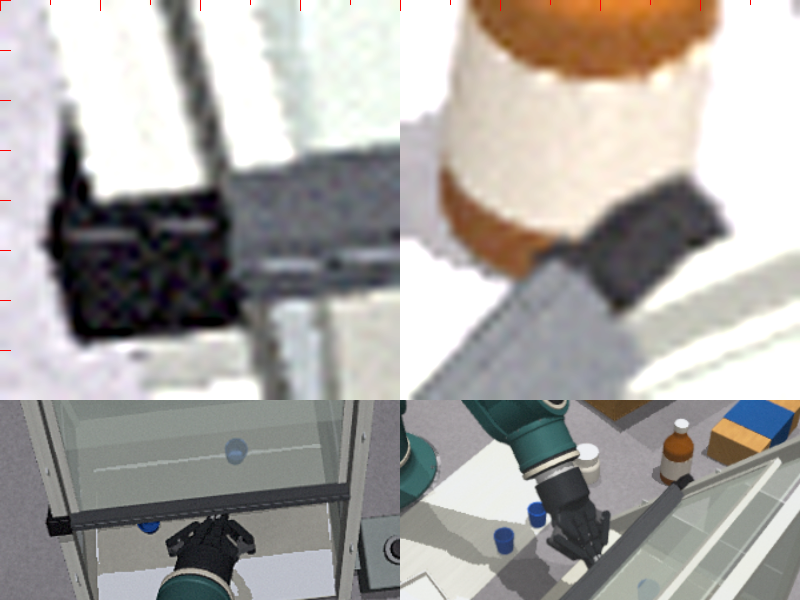

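```bash
python3 -m jog '{"xyz":[[-0.15,0,0],[-0.3,-0.04,0],[-0.3,-0.04,0],[-0.3,-0.04,0],[-0.3,-0.04,0],[-0.3,-0.04,0],[-0.3,-0.04,0],[-0.3,-0.04,0]],"rot":[[0,0,0],[0,0,0],[0,0,0],[0,0,0],[0,0,0],[0,0,0],[0,0,0],[0,0,0]],"fingers":[1,1,1,1,1,1,1,1]}'
python3 -m jog '{"xyz":[[0.5,0.1,0],[1,0.1,0],[2,0.3,0],[3,0.4,0],[3,-0.6,-4],[3,-1.6,-8],[3,-2,-10],[3,-2,-10]],"rot":[[0,0,0],[0,0,0],[0,0,0],[0,0,0],[0,0,0],[0,0,0],[0,0,0],[0,0,0]],"fingers":[1,1,1,1,1,1,1,1]}'
python3 look.py 6
python3 - <<'E'
from sim import *
q=np.array(robot.state()['q'])
B=np.array([.6109,-.2872,.085]);print('btn hood',inhood(B))
t=cv2.imread('pics/top6.png');s=cv2.imread('pics/scene6.png')
im=np.hstack([cv2.resize(t[168:208,210:250],(400,400),interpolation=cv2.INTER_CUBIC),cv2.resize(s[145:185,387:427],(400,400),interpolation=cv2.INTER_CUBIC)])
im=np.clip(im.astype(float)*1.8,0,255).astype(np.uint8)
im=np.vstack([im,cv2.resize(t[185:245,445:505],(200,200),interpolation=cv2.INTER_CUBIC).repeat(1,1).astype(np.uint8)[:, :].copy() if 0 else np.hstack([cv2.resize(t[185:245,445:525],(266,200)),cv2.resize(s[340:420,170:270],(250,200)),cv2.resize(s,(284,200))])])
cv2.imwrite('pics/z6.png',im)
E
```

```text
time_s: 11.35
ee_pos: [0.6514, 0.0093, 0.1947]
eef_rot: [0.402, -0.043, 0.906, -0.125]
force: [-3.5, -0.7, -1.4]
width: 0.0
time_s: 12.15
ee_pos: [0.556, 0.0037, 0.245]
eef_rot: [0.404, -0.043, 0.905, -0.125]
force: [-0.3, 0.3, -0.0]
width: 0.0
t 12.15 tcp [0.556 0.004 0.245] hood [-0.164 -0.013  0.245] F [-0.312  0.329 -0.033] w 3.1099911601301405e-05
target [0.649 0.005 0.194] xyz cm [-2.569  1.71  10.185] rot deg [-0.027  0.024 -0.049]
u 0.08966221685167526 w -0.10419409502125329 [ 0.149  0.079 -0.429  2.351  1.77   0.431 -0.206]
btn hood [-0.138 -0.307  0.085]
```

View pics/z6.png

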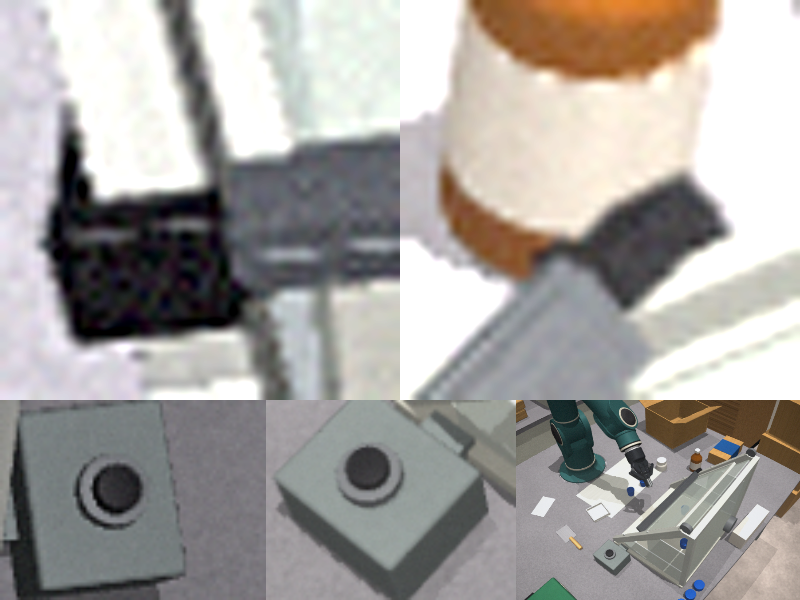

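Run:
```python
from sim import *
B=np.array([.611,-.287,0])
for roll in(0,):
 q=np.array(robot.state()['q'])
 q=run(q,hood([-.26,-.1,.34]),taz(30,-45),8)
 q=run(q,hood([-.24,-.2,.34]),taz(0,0),8)
 q=run(q,B+[0,0,.25],taz(0,0),8)
 q=run(q,B+[0,0,.12],taz(0,0),8)
go(hood([-.26,-.1,.34]),taz(30,-45))
```

```text
[-0.616 -0.17   0.552  2.14   0.594  0.82   1.281] err mm 0.0028303672517561093 deg 0.0012696939706366046
[-0.407  0.256  0.882  1.729 -0.207  1.254  2.198] err mm 1.3965493012106472e-07 deg 3.961509412541775e-08
[-0.088  0.622  0.757  1.444 -0.436  1.247  2.387] err mm 4.467352984376958e-08 deg 1.2057494798008333e-08
[-0.056  0.736  0.689  1.563 -0.52   1.033  2.451] err mm 1.994790552503962e-08 deg 6.346185395962956e-09
t 12.25 tcp [0.557 0.004 0.243] hood [-0.163 -0.013  0.243] F [-0.515  0.318 -0.431] w -0.00021594213228827278
target [ 0.469 -0.092  0.34 ] xyz cm [  0.662 -12.009 -10.888] rot deg [ 3.058 25.071 -5.393]
```

```bash
python3 -m jog '{"xyz":[[0,-1,-4],[0.2,-4,-6],[0.4,-8,-9],[0.7,-12,-10.9],[0.7,-12,-10.9],[0.7,-12,-10.9],[0.7,-12,-10.9]],"rot":[[0,0,0],[1,6,-1],[1.5,12,-2.5],[2,18,-4],[3,25,-5.4],[3,25,-5.4],[3,25,-5.4]],"fingers":[1,1,1,1,1,1,1]}'
python3 - <<'E'
from sim import *
print(robot.state()['q'])
go(hood([-.24,-.2,.34]),taz(0,0,-1,50))
E
```

```text
time_s: 12.95
ee_pos: [0.4722, -0.0928, 0.3352]
eef_rot: [0.225, -0.039, 0.957, -0.181]
force: [0.3, -0.3, 0.5]
width: -0.0001
[ 0.174 -0.166 -0.245  2.178  0.508  0.731  1.259]
t 12.95 tcp [ 0.472 -0.093  0.335] hood [-0.257 -0.101  0.335] F [ 0.267 -0.312  0.483] w -0.000141190192268545
target [ 0.499 -0.19   0.34 ] xyz cm [-1.068 -9.212  3.976] rot deg [-9.869 33.144 47.673]
```

```bash
python3 -m jog '{"xyz":[[-0.3,-3,1],[-0.6,-6,2.5],[-1,-9,4],[-1,-9,4],[-1,-9,4],[-1,-9,4],[-1,-9,4],[-1,-9,4]],"rot":[[-1.2,4.1,6],[-2.5,8.3,12],[-3.7,12.4,18],[-5,16.6,24],[-6.2,20.7,30],[-7.4,24.9,36],[-8.7,29,42],[-9.9,33.1,47.7]],"fingers":[1,1,1,1,1,1,1,1]}'
python3 - <<'E'
from sim import *
print(robot.state()['q'])
go(np.array([.611,-.287,.16]),taz(0,0,-1,50))
E
```

```text
time_s: 13.75
ee_pos: [0.4996, -0.1879, 0.3383]
eef_rot: [0.0, 0.381, 0.925, 0.001]
force: [-1.1, 0.3, 0.3]
width: -0.0001
[ 0.318  0.174 -0.017  1.717  0.001  1.249  1.091]
t 13.75 tcp [ 0.5   -0.188  0.338] hood [-0.239 -0.198  0.338] F [-1.055  0.333  0.271] w -6.411668207028276e-05
target [ 0.611 -0.287  0.16 ] xyz cm [-14.894   0.762  17.831] rot deg [ 0.137 -0.003 -0.257]
```

```bash
python3 -m jog '{"xyz":[[-5,0.3,0],[-10,0.5,0],[-14.9,0.8,2],[-14.9,0.8,7],[-14.9,0.8,12],[-14.9,0.8,15],[-14.9,0.8,17.8],[-14.9,0.8,17.8]],"rot":[[0,0,0],[0,0,0],[0,0,0],[0,0,0],[0,0,0],[0,0,0],[0,0,0],[0,0,0]],"fingers":[1,1,1,1,1,1,1,1]}'
python3 - <<'E'
from sim import *
s=robot.state();im=robot.get_image('wrist')
go(np.array([.611,-.287,.105]),taz(0,0,-1,50))
p=robot.camera_params('wrist');print(s['q'])
# predicted pixel of button
x=np.array(s['ee_pos']);A=qm(s['eef_rot']);T=np.eye(4);T[:3,:3]=A;T[:3,3]=x;T=T@p['mount']
K=np.array([[p['fx'],0,p['cx']],[0,p['fy'],p['cy']],[0,0,1]])
Ti=np.linalg.inv(T)
im=im[:,:,::-1].copy()
for P0 in([.611,-.287,.085],):
    c,_=cv2.projectPoints(np.array([P0]),cv2.Rodrigues(Ti[:3,:3])[0],Ti[:3,3],K,p['D']);print(c);cv2.drawMarker(im,tuple(int(v) for v in c[0,0]),(0,0,255),0,12,1)
cv2.imwrite('pics/w7.png',im)
E
```

```text
time_s: 14.55
ee_pos: [0.6103, -0.2854, 0.1567]
eef_rot: [-0.001, 0.379, 0.926, 0.001]
force: [0.2, 0.5, 0.4]
width: 0.0002
t 14.6 tcp [ 0.612 -0.286  0.16 ] hood [-0.137 -0.306  0.16 ] F [-0.037  0.716  1.415] w -0.0002286772824260709
target [ 0.611 -0.287  0.105] xyz cm [-0.037 -0.129  5.479] rot deg [0.104 0.019 0.01 ]
[ 0.383  0.588  0.014  1.553 -0.01   1.004  1.194]
[[[319.01  263.011]]]
```

View pics/w7.png

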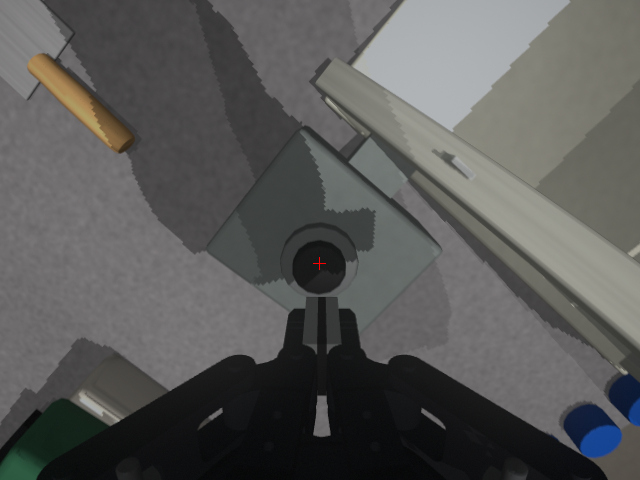

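```bash
python3 -m jog '{"xyz":[[0,-0.1,3],[0,-0.1,5.3],[0,-0.1,6],[0,-0.1,6.4],[0,-0.1,6.7],[0,-0.1,6.9],[0,-0.1,7],[0,-0.1,7]],"rot":[[0,0,0],[0,0,0],[0,0,0],[0,0,0],[0,0,0],[0,0,0],[0,0,0],[0,0,0]],"fingers":[1,1,1,1,1,1,1,1]}'
```

```text
time_s: 15.4
ee_pos: [0.6133, -0.2871, 0.0966]
eef_rot: [0.005, 0.378, 0.926, 0.001]
force: [-15.9, 6.3, 34.9]
width: 0.0006
```

```bash
for i in 1 2 3 4 5; do python3 -m jog '{"xyz":[[0,0,-0.3],[0,0,-0.3]],"rot":[[0,0,0],[0,0,0]],"fingers":[1,1]}' | egrep 'ee_pos|force'; done
```

```text
ee_pos: [0.6133, -0.2871, 0.098]
force: [-1.4, 0.2, 4.7]
ee_pos: [0.6132, -0.287, 0.1001]
force: [2.0, -1.8, 1.9]
ee_pos: [0.6127, -0.2866, 0.1022]
force: [1.1, -2.1, 1.5]
ee_pos: [0.6124, -0.2864, 0.1048]
force: [-0.1, -0.2, 0.4]
ee_pos: [0.6124, -0.2865, 0.108]
force: [-0.9, -0.8, 0.2]
```

```bash
python3 -m jog '{"xyz":[[0,0,-2],[0,0,-5],[0,0,-9],[2,0,-13],[6,0,-14],[10,0,-14],[10,0,-14],[10,0,-14]],"rot":[[0,0,0],[0,0,0],[0,0,0],[0,0,0],[0,0,0],[0,0,0],[0,0,0],[0,0,0]],"fingers":[1,1,1,1,1,1,1,1]}'
python3 - <<'E'
from h import *
t=robot.get_image('top')[:,:,::-1];s=robot.get_image('scene')[:,:,::-1]
cv2.imwrite('pics/top8.png',t);cv2.imwrite('pics/scene8.png',s)
im=np.hstack([cv2.resize(t[168:208,210:250],(400,400),interpolation=cv2.INTER_CUBIC),cv2.resize(s[145:185,387:427],(400,400),interpolation=cv2.INTER_CUBIC)])
im=np.clip(im.astype(float)*1.8,0,255).astype(np.uint8)
im=np.vstack([im,np.hstack([cv2.resize(t,(267,200)),cv2.resize(s[340:420,170:270],(266,200)),cv2.resize(s,(267,200))])])
cv2.imwrite('pics/z8.png',im);print(robot.state()['force'])
t6=cv2.imread('pics/top6.png')
print('lip/clip area change since z6',np.abs(t[168:208,210:250].astype(int)-t6[168:208,210:250]).mean())
# blue cups: centroids before/after, clip centroid (black)
for n,a in(('0',cv2.imread('pics/top0.png')),('8',t)):
    a=np.ascontiguousarray(a);h=cv2.cvtColor(a,cv2.COLOR_BGR2HSV);m=cv2.inRange(h,(110,150,60),(125,255,255))[280:350,250:360]
    k,_,st,c=cv2.connectedComponentsWithStats(m);print(n,[list(np.round(c[i],1)) for i in range(1,k) if st[i,4]>30])
    b=(a[180:206,205:232].max(2)<40).astype(np.uint8);print(' clip',np.array(np.nonzero(b)).mean(1),b.sum())
E
```

```text
time_s: 17.2
ee_pos: [0.5399, -0.2162, 0.2477]
eef_rot: [0.004, 0.378, 0.926, 0.001]
force: [0.4, -0.9, 0.0]
width: -0.0
[ 0.476 -0.413 -0.21 ]
lip/clip area change since z6 3.605625
0 [[np.float64(75.5), np.float64(38.5)], [np.float64(39.5), np.float64(44.5)]]
 clip [13.617 18.026] 227
8 [[np.float64(78.5), np.float64(40.3)]]
 clip [13.547 17.938] 225
```

View pics/z8.png

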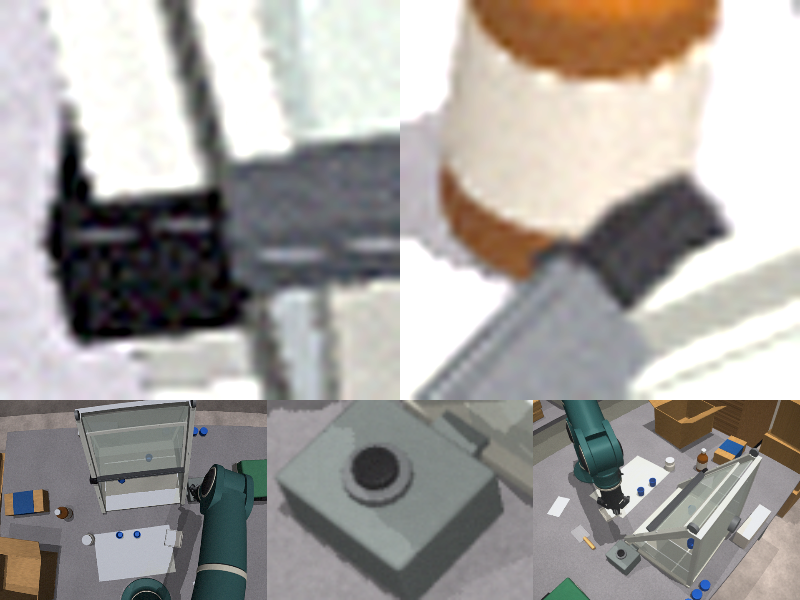

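```bash
python3 -c "
from cell import robot
print(robot.close_job())"
```

```text
the job is handed in; nothing more can be done
None
```

I pushed the window up from beneath its lip with closed fingers until it was level with the clip. Then I pressed the fan button to its stop, released it, backed the arm away and handed the job in at about 17 s of the 45 s. The hand-in reports no verdict.

- **Lip against clip:** in the last pictures the middle of the lip's outer edge is level with the clip's point to within about 2–4 mm by my estimate. I read the pixel positions by eye, and calibration adds about 2 mm. The limit is 10 mm, and the window stayed put after I withdrew.
- **Clip:** its centroid in the top view moved by less than 0.1 pixel, so it was not shifted.
- **Fan button:** backing off 0.6 to 0.8 cm, the force fell from 35 N through 4.7, 1.9 and 1.5 N to 0.4 N, which is what a spring button pressed to its stop would do. Its top came out about 7 mm higher than I had triangulated. The 35 N peak included about 16 N sideways, more than intended but under the limits.
- **Arm at the end:** the tool stood well clear and the wrist force was near zero.
- **Bystanders:** the automatic cup check failed, finding only one of the two front cups in the last picture. By eye, both stand where they did in both fixed views. I did not re-measure the tray, jar, bottle, spatula or the cups inside; nothing looked moved.

The first approach ran into joint limits. I backed out and came in by another arm posture, which had no contact.

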